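# Shim the rocking bench scale

## Robot

A 7-joint arm with a two-finger parallel gripper is mounted at the origin on the work surface; the furniture and walls round the work are solid. World frame = base frame: x ahead of the robot, y to its left, z up, the work surface at z = 0. Lengths are in mm, angles in rad, forces in N, time in s.
With the tool pointing down it reaches from about 400 to 875 mm from the base axis. Payload 4.4 kg.
Tool frame: the origin (TCP) lies midway between the tips of the shut fingers; the grasp point (between the pads) lies ctrl.tcp_to_grasp behind it (ctrl.tcp_to_grasp is the distance from the TCP to the grasp point, in mm); z points along the fingers, y is the line along which they close (so a half turn about z gives the same grasp; the last joint's range is limited). The gripper opens to 85 mm and grips with 20 to 120 N. Pads are 22 mm wide; open, the fingers measure 114 mm over their backs; the gripper's body (76 mm by 85 mm) begins 54 mm behind the grasp point. The pads swing forward as they close: fully open they stand 13 mm farther back than shut.
Start: joints at [-1.411, 0.628, 0.038, 1.517, -0.027, 0.996, -0.02], TCP at [145.5, 633.52, 231.313] pointing down, gripper open.
Joint ranges: [-3.06, 3.06], [-0.37, 2.12], [-1.25, 1.32], [0.18, 2.47], [-1.1, 4.24], [0.23, 1.98], [-2.94, 2.94]. Speed limits (rad/s): [2.57, 2.57, 3.14, 3.14, 3.14, 3.14, 3.14].

## Interface

Orientations are given as [roll, pitch, yaw] about the fixed x, y, z axes, in that order (R = Rz(yaw) Ry(pitch) Rx(roll)).
In Python, from cell import ctrl, get_image, get_calibration, workorder, boxes_of, place_of gives the robot as it stands.
- The arm moves only by the tool play_rows, never from a script. Its argument "series" is a list that holds one entry, the list of rows, each a list of 7 numbers: the shift along the world's x, y, z in cm, then the turn, a rotation vector about the world's x, y, z in degrees, then the closure, from 0 (fully open) to 1 (shut). A call has 1 to 20 rows; each row shifts and turns the commanded pose from where the row before left it; what a row does not reach is not made up. A row lasts 1/8 s, in which the tool goes at most 62.5 mm and 10.7 degrees, less where a joint would pass 70% of its speed; a pose out of reach is approached as far as the arm can. A call with a gripper value outside its range is refused whole. The fingers move at their own pace and stop on an object; the grip force is fixed at half the most. Time passes only in rows, so rows that do not move let the fingers close. It gives the time, the measured TCP pose, the force, the opening and the grip force at its end, in the units of the state.
- ctrl.read_state(): the state, without advancing time (a new reading comes with each control period).
- get_image(name): name is "side" or "top"; returns (picture, depth): 400x640x3 uint8, red, green, blue; 400x640 float32, mm along the optical axis (not along the pixel's ray), 0 where there is no reading.
- get_calibration(name): a dict with "K" (3x3 intrinsics, pixels), "k1" (the pictures are not rectified: a ray, as slopes to the right and down, at radius r is drawn at 1 + k1 r^2 times it, then the intrinsics apply), "R" (3x3) and "t" (3): a world point X has camera coordinates R X + t. Camera axes: x right, y down, z forward; pixel columns grow to the right and rows downward; lengths in mm; the calibration is good to about 2 mm. A picture is of the moment at which its call begins. get_calibration takes no time and is no camera call.
- workorder.finish_job(): hands the job in; it is judged then, once.
Trained networks look in the newest picture that a camera, given by its name, has taken for a name from the list of things; names that differ only in an ending like _2 or _b are one class to them, and where a whole thing is asked for, a point or a joint stands for the part that bears it (a point fixed in the world has none). Each returns a list of dicts, best first, with "p" (0 to 1); they miss things now and then, are a little off and sometimes report something else, mostly with a low value. They report only what shows in the picture. A call takes as long as a camera call. They do not tell look-alikes from the thing itself.
- boxes_of(target, camera): "pixel" ([column, row] in pixels, amid what is visible of it).
- place_of(target, camera): "pixel" ([column, row] in pixels: a listed point, or the origin of a listed thing).
The state is a dict: "clock": time; "qpos": joint angles; "qd": joint speeds; "tau": joint torques, N m; "eef_pos": TCP position; "tool_rot": TCP orientation; "force": force on the tool from outside, world axes, zero at the start; "torque": the same for the moment, N m; "width": finger opening in mm; "gripper_force": force on a finger pad.
Only numpy, scipy, OpenCV 4.12 (cv2) and the standard library are available. Lean on these libraries where they do the work, as an engineer would, in place of code of your own. Each camera call takes 0.05 s, during which the arm holds its last target. There are 200 camera calls.

## Task

The bench scale rocks because its front-left foot is too short. With the fingertips, push the orange wedge along the table, thin edge first, under that short foot until the scale stands level and no longer rocks, then take the hand away. Do not lift the wedge or the scale, do not shove the scale out of its place, keep the little pot standing on the pan, and leave the other things alone.

Things in the scene. Friction and masses are not known exactly. Their poses are not given: they have to be found in the camera images.
- scale: White bench scale with round steel pan, 150 (x) by 190 (y) by 54 mm high, about 2 kg (varies by a quarter); housing begins 18 mm above the table. Origin: centre of underside, at table height when level. Own axes: x to its back, y to its left, z up (vertical when level). Its yaw varies up to 0.25 rad. Starts leaning about 5 degrees onto its short front-left foot, back-right foot in the air.
- short_foot (a point): Lowest point of the short front-left foot: in the scale's frame (-50, 75, 7) mm. On the table at the start, 7 mm above it when level. The four black rubber feet are domes of 20 mm radius at x = +-50, y = +-75 mm; this one is 7 mm shorter. It carries 3 to 5 N while wedged up, so the push takes 6 to 11 N; once level, pushing on (10 to 15 N) only slides or turns the scale.
- shim: Orange plastic wedge with three red ridges near its thick end, 75 (x) by 50 (y) mm, 60 g. Origin: centre of flat underside. Own x points to the thin edge (x = +37.5 mm, 1 mm thick); the top slopes evenly up to the thick end (x = -37.5 mm, 16 mm). Starts flat on the table before the short foot, thin edge 25 to 40 mm from the foot's centre, up to 12 mm and 0.2 rad out of line with the scale.
- shim_butt (a point): Centre of the wedge's thick end, an upright flat face to push on, 44 mm wide between bevelled corners, 16 mm high; this point is 8 mm up. The scale is level when the short foot stands over a point 47 mm ahead of this face (28 mm from the thin edge), anywhere across the wedge at least 5 mm in from its sides.
- pan_pot: Small terracotta pot, 49 mm wide and 38 mm high, standing loose on the scale's pan. Origin: centre of its underside.
- pan_center (a point): Centre of the top of the scale's steel pan (114 mm across, 54 mm above the table when level).
- ribbon_gold: Bystander: spool of gold ribbon lying flat, 68x60x22 mm. Origin: underside.
- glue_bottle: Bystander: brown dropper bottle, 33 mm wide, 102 mm high. Origin: underside.
- stem_tape: Bystander: roll of green stem tape lying flat, 58 mm across, 13 mm high. Origin: underside.
- wooden_peg: Bystander: wooden spring peg lying down, 19x72x12 mm. Origin: underside.
There are look-alikes about, which are no part of the job. Of the things that look like the shim, take the one that is farthest to the robot's right at the start.

How it is judged (in metres and radians):
At the end, for the whole second after the job is handed in: The scale is level to 0.8 degrees (0.014 rad), within 30 mm of where it stood (its short foot within 40 mm) and at rest. The wedge lies flat on the table under the short foot and bears its load (over 0.8 N). The pot stands upright on the pan (angle between scale's own z axis and vertical below 0.014 rad and contact force between shim and scale above 0.8 N and y of short_foot in the frame of shim between -0.028 and 0.028 m and x of short_foot in the frame of shim between -0.03 and 0.03 m and angle between shim's own z axis and vertical below 0.06 rad and height (world z) of shim below 0.005 m and linear speed of each of scale, shim below 0.01 m/s and angular speed of scale below 0.05 rad/s and distance of scale from where it was at the start of the episode below 0.03 m and horizontal distance between pan_pot and pan_center below 0.045 m and angle between pan_pot's own z axis and vertical below 0.1 rad and distance of short_foot from where it was at the start of the episode below 0.04 m); the robot touches nothing.
It fails at once if the wedge is lifted, carried or tipped up (height (world z) of shim above 0.015 m or angle between shim's own z axis and vertical above 0.4 rad).
It fails at once if the scale is lifted or tipped far over (height (world z) of scale above 0.008 m or angle between scale's own z axis and vertical above 0.17 rad).
It fails at once if the scale is shoved or turned out of its place (distance of scale from where it was at the start of the episode above 0.04 m or distance of short_foot from where it was at the start of the episode above 0.05 m).
It fails at once if the pot falls over or off the pan (angle between pan_pot's own z axis and vertical above 0.4 rad or horizontal distance between pan_pot and pan_center above 0.06 m).
It fails at once if a bystander is disturbed (distance of any of ribbon_gold, glue_bottle, stem_tape, wooden_peg from where it was at the start of the episode above 0.03 m).
It also fails if it takes over 51 s, if anything falls off the work surface, if the arm or the gripper's body presses on something with over 40 N, if the wrist force passes 120 N, or if a joint passes its speed limit or range.

## Working session

There is one attempt and no reset: what is moved stays moved. The work goes in short steps, Python scripts to look and compute and a tool call to move; the robot and the scene stay as the last step left them, time stands still between calls to the robot, and variables do not carry over. Pictures are saved under pics/ and viewed, at most 10 in all, crops included, and the job is handed in when it is done.

Besides the shell and the picture viewer there is one more tool, called after "Call:" as name([rows], argument=value, ...), one row to a line, values as JSON. play_rows: Moves the arm, as the interface text tells. Its arguments: {"type":"object","properties":{"series":{"type":"array"}},"required":["series"]}

```bash
mkdir -p pics
cat > h.py <<'E'
import numpy as np, cv2
from cell import ctrl,get_image,get_calibration,workorder,boxes_of,place_of
def ray(cam,px):
    c=get_calibration(cam);K=np.array(c["K"]);R=np.array(c["R"]);t=np.array(c["t"]).ravel()
    d=cv2.undistortPoints(np.array([[px]],float),K,np.array([c["k1"],0,0,0,0.])).ravel() if 0 else None
    m=np.array([(px[0]-K[0,2])/K[0,0],(px[1]-K[1,2])/K[1,1]]);u=m.copy()
    for _ in range(20): u=m/(1+c["k1"]*(u@u))
    return -R.T@t, R.T@np.array([u[0],u[1],1.])
def atz(cam,px,z):
    o,d=ray(cam,px); return o+d*(z-o[2])/d[2]
def atd(cam,px,dep):
    o,d=ray(cam,px); return o+d*dep
def save(img,n): cv2.imwrite("pics/"+n,cv2.cvtColor(img,cv2.COLOR_RGB2BGR))
E
python3 - <<'E'
from h import *
for cam in("top","side"):
    im,dp=get_image(cam); save(im,cam+"0.png"); np.save(cam+"0.npy",dp)
    c=get_calibration(cam); print(cam,-np.array(c["R"]).T@np.array(c["t"]).ravel())
    for n,z in(("shim",0),("shim_butt",8),("short_foot",0),("scale",0),("pan_center",54)):
        for r in place_of(n,cam)[:4]: print(n,r["p"],np.round(r["pixel"]),np.round(atz(cam,r["pixel"],z),1))
print(ctrl.read_state(),ctrl.tcp_to_grasp)
E
```

```text
top [ 435.57932235  -59.98267259 1189.10428388]
shim 0.84 [295. 212.] [498.9  -3.4   0. ]
shim 0.73 [258. 210.] [501.7  86.3   0. ]
shim 0.59 [246. 161.] [620.6 118.1   0. ]
shim_butt 0.95 [298. 224.] [470.   -9.9   8. ]
shim_butt 0.75 [234. 168.] [600.4 145.7   8. ]
shim_butt 0.63 [336. 154.] [ 638.2 -100.7    8. ]
shim_butt 0.62 [248. 223.] [470.5 107.5   8. ]
short_foot 0.55 [303. 180.] [574.4 -21.4   0. ]
scale 0.82 [334. 163.] [616.5 -96.    0. ]
pan_center 0.9 [337. 152.] [634.2 -99.3  54. ]
side [ 463.14420643 -760.05998978  526.26377897]
shim 0.96 [327. 212.] [502.9 -10.6   0. ]
shim 0.67 [368. 184.] [620.2 112.3   0. ]
shim 0.56 [326. 192.] [505.5  81.4   0. ]
shim 0.52 [305. 167.] [452.8 222.    0. ]
shim_butt 0.75 [361. 176.] [605.2 139.5   8. ]
shim_butt 0.74 [313. 209.] [468.9  -7.4   8. ]
shim_butt 0.73 [311. 187.] [468.4  96.1   8. ]
short_foot 0.62 [360. 211.] [581.1 -12.9   0. ]
scale 0.92 [382. 235.] [ 616.2 -106.8    0. ]
pan_center 0.52 [332. 212.] [508.8 -86.1  54. ]
{'clock': 0.6, 'qpos': array([-1.41077991,  0.62837127,  0.03847703,  1.51742774, -0.02698563,
        0.99630683, -0.02001897]), 'qd': array([ 0.00014459,  0.00022679,  0.0005461 , -0.00060941,  0.00119371,
       -0.00329899,  0.00065596]), 'tau': array([-9.75375442e-04, -5.62982225e+01,  1.22458935e+00, -1.93697387e+01,
        1.08154875e-02,  1.92487110e-03,  3.94448421e-06]), 'eef_pos': array([145.50117186, 633.50424084, 231.3227445 ]), 'tool_rot': array([ 3.14158899e+00, -3.87411242e-05,  2.91575802e+00]), 'force': array([ 0.17917632, -0.6354068 ,  0.07864604]), 'torque': array([-0.01168871,  0.00384005,  0.01214127]), 'gripper_force': 0.0, 'width': 85.81438016330083} 18.700000000000003
```

Run:
```python
import cv2
im=cv2.imread("pics/top0.png")[110:270,190:400]
cv2.imwrite("pics/a.png",cv2.resize(im,(788,600),interpolation=cv2.INTER_CUBIC))
im=cv2.imread("pics/side0.png"); cv2.imwrite("pics/b.png",cv2.resize(im[130:310,250:490],(800,600),interpolation=cv2.INTER_CUBIC))
```

```text
(no output)
```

View pics/a.png

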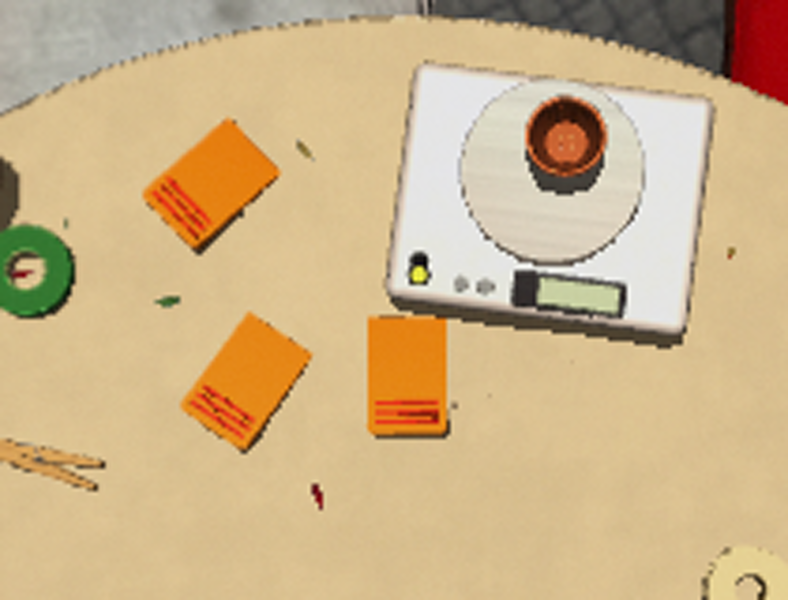

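View pics/b.png

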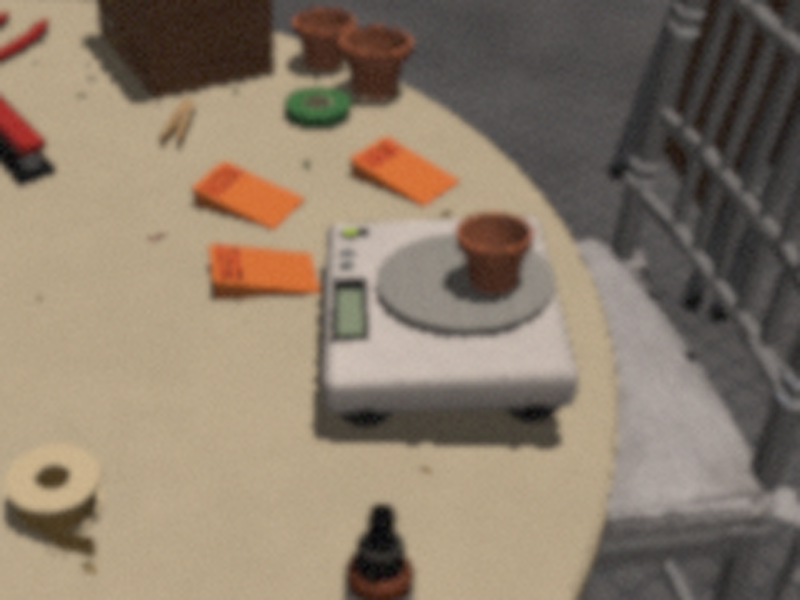

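The candidates for the shim are three orange wedges, at top pixels (298,210), (256,212) and (246,160). The one farthest right is (298,210), lying just before the scale's front-left corner. In the side view it is at (327,212), and crop b confirms it: ridges at the near end, thin edge towards the scale. Next I'll measure it precisely.

```bash
cat >> h.py <<'E'
def measure(cam,im,dp,win,scale=True):
    hsv=cv2.cvtColor(im,cv2.COLOR_RGB2HSV); W=np.zeros(im.shape[:2],np.uint8); a,b,c,d=win; W[c:d,a:b]=1
    o=((hsv[...,0]<18)&(hsv[...,1]>190)&(hsv[...,2]>150)&(W>0)).astype(np.uint8)
    n,l,s,ce=cv2.connectedComponentsWithStats(o)
    k=1+np.argmax(s[1:,4]); vs,us=np.nonzero(l==k)
    # top-face points by depth
    P=np.array([atd(cam,(u,v),dp[v,u]) for u,v in zip(us,vs) if dp[v,u]>0])
    px=np.c_[us,vs]
    box=cv2.boxPoints(cv2.minAreaRect(px.astype(np.float32)))
    print(cam,"shim n",s[k,4],"box",np.round(box,1).tolist())
    A=np.c_[P[:,:2],np.ones(len(P))];co=np.linalg.lstsq(A,P[:,2],rcond=None)[0]
    print(" slope",np.round(co[:2],3),"head",np.round(np.arctan2(-co[1],-co[0]),3),"xyz mean",P.mean(0).round(1))
    r=cv2.minAreaRect(P[:,:2].astype(np.float32)); print(" rect",np.round(cv2.boxPoints(r),1).tolist(),np.round(r[1],1))
    return P
def scalefit(cam,im,dp):
    hsv=cv2.cvtColor(im,cv2.COLOR_RGB2HSV); vs,us=np.nonzero((hsv[...,1]<25)&(hsv[...,2]>200))
    P=np.array([atd(cam,(u,v),dp[v,u]) for u,v in zip(us,vs) if dp[v,u]>0])
    ok=(P[:,2]>25)&(P[:,2]<65)&(P[:,0]>500)&(P[:,0]<760)&(abs(P[:,1]+80)<150);P=P[ok]
    for _ in range(4):
        A=np.c_[P[:,:2],np.ones(len(P))];co=np.linalg.lstsq(A,P[:,2],rcond=None)[0];e=abs(P[:,2]-A@co);P=P[e<max(2.5*np.median(e),2)]
    n=np.array([-co[0],-co[1],1]);n/=np.linalg.norm(n)
    r=cv2.minAreaRect(P[:,:2].astype(np.float32));c=np.array(r[0]);z=np.r_[c,1]@co
    b=cv2.boxPoints(r); e=[b[1]-b[0],b[2]-b[1]]; L=max(e,key=np.linalg.norm); L=L*np.sign(L[1]); yaw=np.arctan2(-L[0],L[1])
    print(cam,"scale",len(P),"c",c.round(1),"z",z.round(1),"size",np.round(r[1],1),"yaw",yaw.round(3),"tilt deg",np.degrees(np.arccos(n[2])).round(2),"n",n.round(3),"res",np.std(P[:,2]-np.c_[P[:,:2],np.ones(len(P))]@co).round(2))
    y=np.array([-np.sin(yaw),np.cos(yaw),0]);y-=n*(n@y);y/=np.linalg.norm(y);x=np.cross(y,n)
    o=np.r_[c,z]-n*z if 0 else np.r_[c,z]-n*45
    print("  origin",o.round(1),"foot",(o-50*x+75*y+7*n).round(1)); return P
E
python3 - <<'E'
from h import *
for cam,win in(("top",(284,325,180,235)),("side",(305,350,190,230))):
    im,dp=get_image(cam)
    measure(cam,im,dp,win); scalefit(cam,im,dp)
# corner estimate in top: full-size crop px
E
```

```text
top shim n 639 box [[288.0, 195.0], [308.0, 195.0], [308.0, 225.0], [288.0, 225.0]]
 slope [-0.2   -0.005] head 0.023 xyz mean [502.8  -9.8   8.1]
 rect [[465.70001220703125, 13.899999618530273], [466.5, -34.29999923706055], [539.5, -33.20000076293945], [538.7000122070312, 15.0]] [73.  48.2]Traceback (most recent call last):
  File "<stdin>", line 4, in <module>
  File "h.py", line 30, in scalefit
    P=np.array([atd(cam,(u,v),dp[v,u]) for u,v in zip(us,vs) if dp[v,u]>0])
                ~~~^^^^^^^^^^^^^^^^^^^
  File "h.py", line 12, in atd
    o,d=ray(cam,px); return o+d*dep
        ~~~^^^^^^^^
  File "h.py", line 4, in ray
    c=get_calibration(cam);K=np.array(c["K"]);R=np.array(c["R"]);t=np.array(c["t"]).ravel()
ValueError: time passes only in moves, steps and waits
```

```bash
sed -i 's/    c=get_calibration(cam);K=/    c=cal(cam);K=/' h.py; sed -i '/^def ray/i import functools\ncal=functools.lru_cache(None)(get_calibration)' h.py; sed -i '/if 0 else None/d' h.py
python3 - <<'E'
from h import *
for cam,win in(("top",(284,325,180,235)),("side",(305,350,190,230))):
    im,dp=get_image(cam)
    measure(cam,im,dp,win); scalefit(cam,im,dp)
E
```

```text
top shim n 639 box [[288.0, 195.0], [308.0, 195.0], [308.0, 225.0], [288.0, 225.0]]
 slope [-0.196  0.002] head -0.012 xyz mean [502.8  -9.7   7.8]
 rect [[465.70001220703125, 13.600000381469727], [466.5, -34.5], [539.5, -33.20000076293945], [538.5999755859375, 14.899999618530273]] [73.  48.1]
top scale 1857 c [612.7 -98.3] z 45.0 size [177.6 137.1] yaw -0.125 tilt deg 4.89 n [-0.066  0.053  0.996] res 1.61
  origin [ 6.157e+02 -1.007e+02  2.000e-01] foot [ 5.754e+02 -1.980e+01  2.000e-01]
side shim n 31 box [[315.0, 214.0], [315.0, 206.0], [322.0, 206.0], [322.0, 214.0]]
 slope [-0.206  0.004] head -0.022 xyz mean [481.5 -17.8  12.4]
 rect [[473.5, -35.099998474121094], [489.79998779296875, -35.70000076293945], [491.1000061035156, -2.4000000953674316], [474.79998779296875, -1.7999999523162842]] [33.3 16.3]Traceback (most recent call last):
  File "<stdin>", line 4, in <module>
  File "h.py", line 32, in scalefit
    ok=(P[:,2]>25)&(P[:,2]<65)&(P[:,0]>500)&(P[:,0]<760)&(abs(P[:,1]+80)<150);P=P[ok]
        ~^^^^^
IndexError: too many indices for array: array is 1-dimensional, but 2 were indexed
```

The top view gives the wedge butt at x≈465, centre y≈-10, heading ≈0.015, and the foot at (575,-20). The butt therefore needs to move about 63 mm in +x. Before moving, I'll check for tall obstacles along the approach.

Run:
```python
from h import *
dp=np.load("top0.npy")
G={}
for v in range(0,400,2):
    for u in range(0,640,2):
        if dp[v,u]>0:
            p=atd("top",(u,v),dp[v,u])
            k=(int(p[0]//80)*80,int(p[1]//80)*80); G[k]=max(G.get(k,-999),p[2])
xs=range(0,721,80); print("y\\x",list(xs))
for y in range(720,-241,-80): print(y,[int(G.get((x,y),-1)) for x in xs])
a=cv2.imread("pics/side0.png");b=cv2.imread("pics/top0.png")
cv2.imwrite("pics/c.png",cv2.resize(np.vstack([b[:, :],a[:180]]),(640,580)))
```

```text
y\x [0, 80, 160, 240, 320, 400, 480, 560, 640, 720]
720 [-1, -1, -1, -1, -1, -1, -1, -732, -734, -734]
640 [-1, -1, -1, -1, -1, -1, -1, -734, -730, -734]
560 [-1, -1, -1, -1, -1, -1, -1, -1, -1, -732]
480 [4, 4, 5, 4, 4, 0, -1, -1, -1, -739]
400 [4, 4, 11, 17, 122, 122, 120, -1, -1, -1]
320 [3, 216, 218, 17, 120, 124, 122, 47, -239, -235]
240 [4, 216, 12, 34, 6, 122, 121, 51, 53, -224]
160 [5, 6, 6, 41, 37, 13, 16, 17, 7, -226]
80 [15, 16, 6, 39, 39, 16, 17, 18, 9, 3]
0 [17, 17, 5, 5, 4, 16, 13, 4, 5, 3]
-80 [17, 16, 6, 6, 5, 19, 44, 58, 58, 3]
-160 [13, 14, 7, 5, 5, 5, 48, 94, 98, 3]
-240 [3, 7, 5, 5, 26, 6, 49, 54, 56, -1]
```

View pics/c.png

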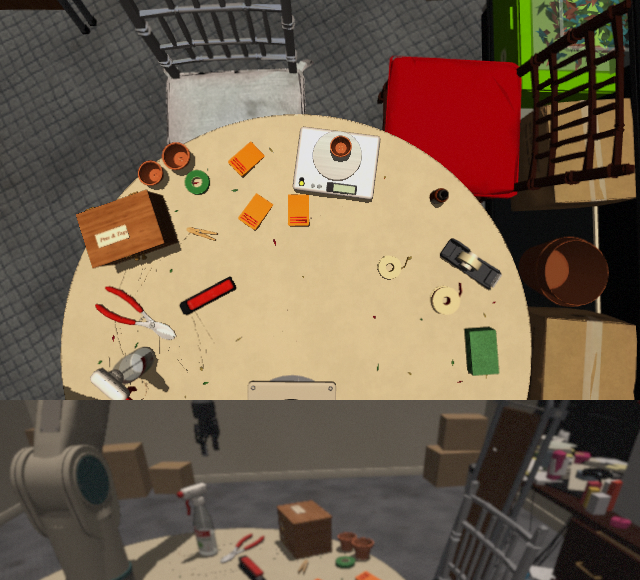

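The wooden box is 122 mm high and the bottle 218 mm, so I'll travel at z≈290. The bench is clear around the wedge.

Call:
play_rows([
  [[0, 0, 3, 0, 0, 0, 1], [0, 0, 3, 0, 0, 0, 1], [3.6, -4.1, 0, 0, 0, 1.6, 1], [3.6, -4.1, 0, 0, 0, 1.6, 1], [3.6, -4.1, 0, 0, 0, 1.6, 1], [3.6, -4.1, 0, 0, 0, 1.6, 1], [3.6, -4.1, 0, 0, 0, 1.6, 1], [3.6, -4.1, 0, 0, 0, 1.6, 1], [3.6, -4.1, 0, 0, 0, 1.6, 1], [3.6, -4.1, 0, 0, 0, 1.7, 1], [0, -4, 0, 0, 0, 0, 1], [0, -4, 0, 0, 0, 0, 1], [0, -4, 0, 0, 0, 0, 1], [0, -4, 0, 0, 0, 0, 1], [0, -4, 0, 0, 0, 0, 1], [0, -4, 0, 0, 0, 0, 1], [0, -4, 0, 0, 0, 0, 1], [0, -4, 0, 0, 0, 0, 1], [0, 0, 0, 0, 0, 0, 1], [0, 0, 0, 0, 0, 0, 1]],
])

```text
clock: 3.25
eef_pos: [433.6, -13.9, 291.4]
tool_rot: [3.141, 0.0, 3.141]
force: [-0.1, 0.2, 0.2]
width: 0.2
gripper_force: 0.0
```

Call:
play_rows([
  [[0, -0.2, -5, 0, 0, 0, 1], [0, 0, -5, 0, 0, 0, 1], [0, 0, -5, 0, 0, 0, 1], [0, 0, -5, 0, 0, 0, 1], [0, 0, -4, 0, 0, 0, 1], [0, 0, -2.5, 0, 0, 0, 1], [0, 0, -1, 0, 0, 0, 1], [0, 0, -0.6, 0, 0, 0, 1], [0, 0, -0.3, 0, 0, 0, 1], [0, 0, 0, 0, 0, 0, 1], [0, 0, 0, 0, 0, 0, 1]],
])

```text
clock: 4.62
eef_pos: [431.0, -13.5, 20.2]
tool_rot: [3.134, -0.011, 3.142]
force: [-0.6, 0.0, -0.1]
width: -0.2
gripper_force: 0.0
```

Run:
```python
from h import *
im,dp=get_image("top")
save(cv2.resize(im[140:260,250:410],(800,600),interpolation=cv2.INTER_CUBIC),"d.png")
measure("top",im,dp,(284,325,180,235)); print(ctrl.read_state()["force"],ctrl.read_state()["eef_pos"])
```

```text
top shim n 205 box [[288.0, 195.0], [308.0, 195.0], [308.0, 211.0], [288.0, 211.0]]
 slope [-3.249 -0.161] head 0.049 xyz mean [526.4 -10.1  10.5]
 rect [[481.8999938964844, -33.599998474121094], [539.0, -33.599998474121094], [539.0, 14.800000190734863], [481.8999938964844, 14.800000190734863]] [48.4 57.1]
[-0.38877014  0.14831334  0.33825333] [431.04170859 -13.68702569  20.3196015 ]
```

View pics/d.png

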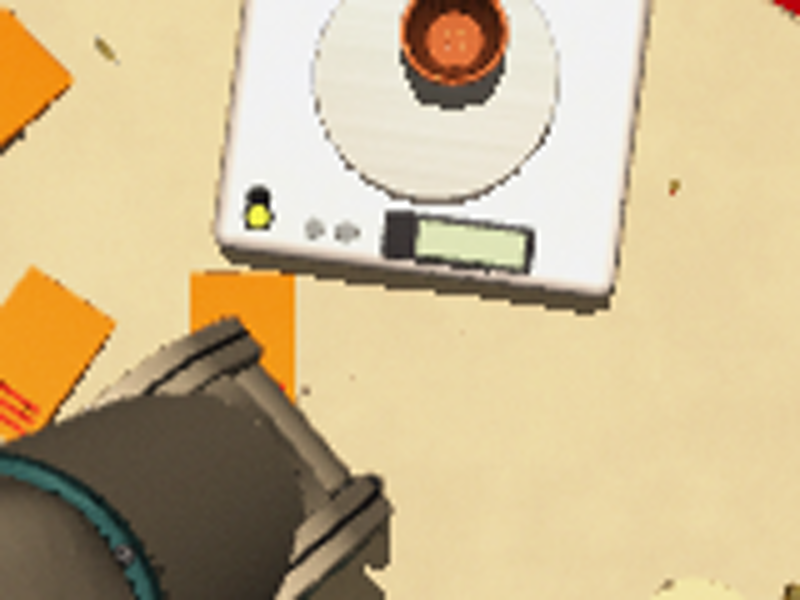

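The wedge's thin edge is still free at crop (190..295, 272), full-frame about (288..309, 194), and the scale is untouched. The hand stopped at z=20, probably at a joint limit.

Run:
```python
from h import *
print(ctrl.read_state()["qpos"].round(3))
```

```text
[-0.199  0.764  0.254  2.256 -0.894  0.235  2.44 ]
```

J6 is at its lower limit (0.23). Moving outward should free it.

Call:
play_rows([
  [[0.6, 0, 0, 0, 0, 0, 1], [0.6, -0.2, 0, 0, 0, 0, 1], [0.2, 0, -0.4, 0, 0, 0, 1], [0, 0, -0.4, 0, 0, 0, 1], [0, 0, -0.4, 0, 0, 0, 1], [0, 0, -0.2, 0, 0, 0, 1], [0, 0, 0, 0, 0, 0, 1]],
])

```text
clock: 5.55
eef_pos: [444.5, -16.3, 6.0]
tool_rot: [3.135, -0.011, 3.14]
force: [-0.0, -0.9, 0.2]
width: -0.1
gripper_force: 0.0
```

Run:
```python
from h import *
s=ctrl.read_state();print(s["qpos"].round(3),s["eef_pos"],s["tool_rot"],s["force"])
```

```text
[-0.206  0.804  0.276  2.222 -0.96   0.251  2.505] [444.49368992 -16.34044973   6.00476961] [ 3.13487074 -0.01140116  3.13999456] [-0.00855048 -0.88565768  0.18739781]
```

Call:
play_rows([
  [[0.4, 0, 0, 0, 0, 0, 1], [0.4, 0, 0, 0, 0, 0, 1], [0.4, 0, 0, 0, 0, 0, 1], [0.4, 0, 0, 0, 0, 0, 1], [0.4, 0, 0, 0, 0, 0, 1], [0.4, 0, 0, 0, 0, 0, 1], [0.4, 0, 0, 0, 0, 0, 1], [0.4, 0, 0, 0, 0, 0, 1], [0.4, 0, 0, 0, 0, 0, 1], [0.4, 0, 0, 0, 0, 0, 1], [0.4, 0, 0, 0, 0, 0, 1], [0, 0, 0, 0, 0, 0, 1]],
])

```text
clock: 7.05
eef_pos: [484.9, -15.8, 5.9]
tool_rot: [3.133, -0.018, 3.14]
force: [-8.1, 0.1, 5.7]
width: 0.3
gripper_force: 3.9
```

Run:
```python
from h import *
s=ctrl.read_state();print(s["qpos"].round(3),s["tool_rot"])
im,dp=get_image("top");scalefit("top",im,dp)
a=im[150:230,270:350]
im,dp=get_image("side"); b=im[180:260,300:380]
save(cv2.resize(np.hstack([a,b]),(800,400),interpolation=cv2.INTER_CUBIC),"e.png")
```

```text
[-0.272  0.842  0.386  2.112 -0.896  0.38   2.426] [ 3.13299274 -0.01764532  3.14026671]
top scale 3402 c [613.3 -98.6] z 47.7 size [180.6 140.6] yaw -0.128 tilt deg 5.04 n [-0.074  0.047  0.996] res 4.24
  origin [ 616.6 -100.8    2.9] foot [576.5 -19.8   3.1]
```

View pics/e.png

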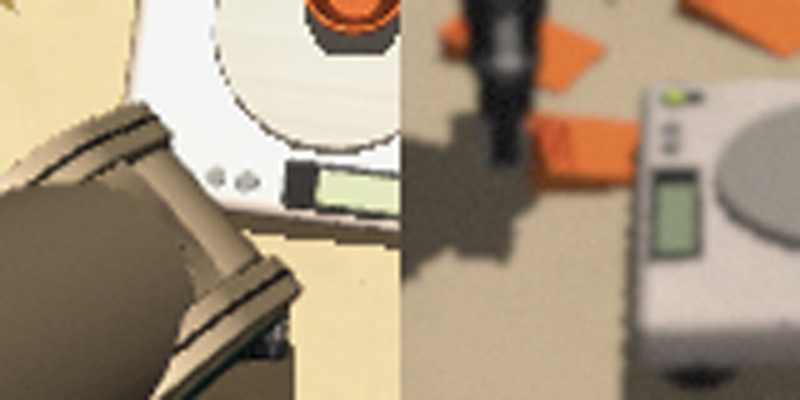

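The side crop shows the fingertip on the butt face at about (326,210). The thin edge is now at the foot and the scale hasn't moved. I'll measure the butt and push on.

```bash
cat > m.py <<'E'
from h import *
s=ctrl.read_state();print(s["eef_pos"].round(1),s["force"].round(1))
im,dp=get_image("top");scalefit("top",im,dp)
for r in place_of("pan_center","top")[:1]: print("pan",np.round(atz("top",r["pixel"],54),1))
im,dp=get_image("side")
for n,z in(("shim_butt",8),("shim",0),("short_foot",3)):
    for r in place_of(n,"side")[:4]: print(n,r["p"],np.round(r["pixel"],1),atz("side",r["pixel"],z).round(1))
hsv=cv2.cvtColor(im,cv2.COLOR_RGB2HSV)
# right-hand lower edge of butt: orange pixels, near-side face
o=((hsv[...,0]<20)&(hsv[...,1]>130)&(hsv[...,2]>90)).astype(np.uint8);o[:,:312]=0;o[:196]=0;o[230:]=0;o[:,380:]=0
n,l,st,ce=cv2.connectedComponentsWithStats(o)
k=1+np.argmax(st[1:,4]);v,u=np.nonzero(l==k)
for uu in range(u.min(),u.max()+1): 
    w=v[u==uu].max()
    if uu<u.min()+8 or uu>u.max()-3: print(uu,w,atz("side",(uu-.5,w+.5),0).round(1)[:2],end=" ")
print()
E
python3 m.py
```

```text
[485.  -15.9   5.9] [-7.5 -0.3  4.1]
top scale 3395 c [613.8 -99. ] z 47.7 size [181.7 140.8] yaw -0.133 tilt deg 5.02 n [-0.073  0.048  0.996] res 4.14
  origin [ 617.1 -101.2    2.9] foot [577.3 -20.    3.1]
shim_butt 0.86 [325.9 211.2] [499.7 -18.    8. ]
shim_butt 0.72 [361.3 174.3] [607.2 149.3   8. ]
shim_butt 0.55 [311.5 182.3] [469.9 119.1   8. ]
shim 0.67 [342.4 212.1] [539.2 -13.8   0. ]
shim 0.65 [368.2 188.4] [616.9  87.5   0. ]
shim 0.63 [324.7 190.5] [503.   87.5   0. ]
short_foot 0.63 [357.7 214. ] [573.8 -29.    3. ]
325 205 [498.4  18. ] 326 208 [500.    4.9] 327 217 [500.1 -32.4] 328 217 [502.4 -32.6] 329 217 [504.7 -32.8] 330 217 [507.1 -33. ] 331 217 [509.4 -33.2] 332 217 [511.7 -33.4] 345 216 [542.4 -32.1] 346 216 [544.7 -32.3] 347 208 [5.506e+02 4.000e-01]
```

Call:
play_rows([
  [[0.3, 0, 0, 0, 0, 0, 1], [0.3, 0, 0, 0, 0, 0, 1], [0.3, 0, 0, 0, 0, 0, 1], [0.3, 0, 0, 0, 0, 0, 1], [0.3, 0, 0, 0, 0, 0, 1], [0.3, 0, 0, 0, 0, 0, 1], [0.3, 0, 0, 0, 0, 0, 1], [0.3, 0, 0, 0, 0, 0, 1], [0, 0, 0, 0, 0, 0, 1]],
])

```text
clock: 8.57
eef_pos: [509.0, -15.7, 5.9]
tool_rot: [3.133, -0.018, 3.14]
force: [-7.1, 0.9, 6.0]
width: -0.1
gripper_force: 3.9
```

```bash
python3 m.py
```

```text
[509.  -15.7   5.9] [-7.1  0.9  6. ]
top scale 3245 c [ 614.6 -100.3] z 48.2 size [181.4 140.4] yaw -0.128 tilt deg 1.13 n [-0.019  0.003  1.   ] res 4.44
  origin [ 615.5 -100.5    3.2] foot [575.4 -19.7   9.2]
pan [634.4 -93.   54. ]
shim_butt 0.75 [333.  210.6] [516.6 -17.1   8. ]
shim_butt 0.75 [314.  187.9] [475.5  90.    8. ]
shim_butt 0.72 [363.9 177.8] [611.4 129.7   8. ]
shim 0.77 [371.2 185.1] [627.4 103.3   0. ]
shim 0.66 [323.  189.9] [498.8  90.9   0. ]
shim 0.53 [352.6 211.3] [563.8 -12.7   0. ]
short_foot 0.76 [360.8 211.1] [582.7 -17.8   3. ]
335 205 [522.8  15.9] 336 207 [524.5   7. ] 337 217 [523.4 -34.5] 338 217 [525.7 -34.7] 339 217 [528.  -34.9] 340 217 [530.3 -35.1] 341 216 [533.  -31.3] 342 216 [535.4 -31.5] 345 216 [542.4 -32.1] 346 216 [544.7 -32.3] 347 214 [547.9 -24.5]
```

Call:
play_rows([
  [[0.2, 0, 0, 0, 0, 0, 1], [0.2, 0, 0, 0, 0, 0, 1], [0, 0, 0, 0, 0, 0, 1]],
])

```text
clock: 9.25
eef_pos: [512.8, -15.6, 5.9]
tool_rot: [3.133, -0.018, 3.14]
force: [-8.3, 0.2, 6.7]
width: -0.1
gripper_force: 4.0
```

```bash
sed -i 's/;P=P\[ok\]$/;ok\&=np.hypot(P[:,0]-634,P[:,1]+97)>66;P=P[ok]/' h.py; python3 m.py
```

```text
[512.8 -15.6   5.9] [-8.3  0.2  6.7]
top scale 1128 c [ 614.9 -100.5] z 44.9 size [180.7 140.1] yaw -0.127 tilt deg 0.56 n [-0.008  0.006  1.   ] res 1.37
  origin [ 6.152e+02 -1.007e+02 -1.000e-01] foot [575.1 -20.    6.1]
pan [ 638.3 -108.    54. ]
shim_butt 0.62 [334.2 210.8] [519.3 -18.1   8. ]
shim_butt 0.61 [362.1 175.8] [608.2 140.9   8. ]
shim 0.6 [368.8 183.4] [622.4 112.6   0. ]
shim 0.52 [353.7 210. ] [567.1  -7.5   0. ]
shim 0.52 [326.5 191. ] [507.5  84.6   0. ]
short_foot 0.67 [360.7 208.9] [583.7  -8.7   3. ]
337 205 [527.6  15.4] 338 208 [528.9   2.3] 339 216 [528.4 -30.9] 340 217 [530.3 -35.1] 341 216 [533.  -31.3] 342 216 [535.4 -31.5] 343 216 [537.7 -31.7] 344 216 [540.  -31.9] 346 216 [544.7 -32.3] 347 215 [547.5 -28.5] 348 205 [554.4  13. ]
```

Call:
play_rows([
  [[0.15, 0, 0, 0, 0, 0, 1], [0.15, 0, 0, 0, 0, 0, 1], [0, 0, 0, 0, 0, 0, 1]],
])

```text
clock: 9.93
eef_pos: [515.7, -15.6, 5.8]
tool_rot: [3.133, -0.018, 3.14]
force: [-7.7, 0.6, 6.4]
width: 0.1
gripper_force: 4.1
```

```bash
python3 m.py|head -5
```

```text
[515.7 -15.6   5.8] [-7.7  0.6  6.4]
top scale 1155 c [ 615.3 -100.8] z 44.9 size [181.6 139.7] yaw -0.133 tilt deg 0.32 n [-0.005  0.003  1.   ] res 1.55
  origin [ 6.155e+02 -1.009e+02 -1.000e-01] foot [575.8 -19.9   6.5]
pan [ 635.9 -100.7   54. ]
shim_butt 0.86 [362.9 175. ] [610.9 145.1   8. ]
```

Call:
play_rows([
  [[0.1, 0, 0, 0, 0, 0, 1], [0.1, 0, 0, 0, 0, 0, 1], [0, 0, 0, 0, 0, 0, 1]],
])

```text
clock: 10.6
eef_pos: [516.4, -15.6, 5.8]
tool_rot: [3.132, -0.02, 3.14]
force: [-10.8, 0.1, 9.5]
width: -0.3
gripper_force: 5.4
```

```bash
python3 m.py|head -5
```

```text
[516.4 -15.6   5.8] [-10.8   0.1   9.5]
top scale 1126 c [ 615.3 -100.6] z 44.9 size [181.4 140.2] yaw -0.13 tilt deg 0.03 n [0.001 0.    1.   ] res 1.49
  origin [ 6.153e+02 -1.006e+02 -1.000e-01] foot [575.4 -19.8   6.9]
pan [628.8 -94.   54. ]
shim_butt 0.93 [365.6 176.2] [617.3 137.9   8. ]
```

The scale is level (0.03°) and the push force has jumped, so I'm withdrawing.

Call:
play_rows([
  [[-0.3, 0, 0, 0, 0, 0, 1], [-0.3, 0, 0, 0, 0, 0, 1], [-0.6, 0, 0, 0, 0, 0, 1], [-1.2, 0, 0, 0, 0, 0, 1], [-1.5, 0, 0, 0, 0, 0, 1], [-1, 0, 1, 0, 0, 0, 1], [0, 0, 3, 0, 0, 0, 1], [0, 0, 5, 0, 0, 0, 1], [0, 0, 5, 0, 0, 0, 1], [0, 0, 5, 0, 0, 0, 1], [0, 0, 5, 0, 0, 0, 1], [0, 5, 3, 0, 0, 0, 1], [0, 5, 0, 0, 0, 0, 1], [0, 5, 0, 0, 0, 0, 1], [0, 5, 0, 0, 0, 0, 1], [0, 5, 0, 0, 0, 0, 1], [0, 0, 0, 0, 0, 0, 1]],
])

```text
clock: 13.02
eef_pos: [471.5, 238.2, 275.9]
tool_rot: [3.133, -0.012, -3.135]
force: [-0.5, -1.0, 0.3]
width: 0.3
gripper_force: 0.0
```

```bash
python3 m.py
python3 - <<'E'
from h import *
a=get_image("top")[0][130:230,260:400]
b=get_image("side")[0][170:270,300:440]
save(cv2.resize(np.hstack([a,b]),(800,286),interpolation=cv2.INTER_CUBIC),"f.png")
E
```

```text
[471.5 238.2 275.9] [-0.5 -1.   0.3]
top scale 1404 c [ 615.6 -100.4] z 44.9 size [179.2 139. ] yaw -0.125 tilt deg 0.17 n [-0.002  0.002  1.   ] res 1.37
  origin [ 6.157e+02 -1.005e+02 -1.000e-01] foot [575.4 -19.8   6.7]
pan [ 639.7 -102.5   54. ]
shim_butt 0.66 [339.5 208.7] [532.6 -10.5   8. ]
shim_butt 0.65 [312.7 183.4] [472.9 113.1   8. ]
shim_butt 0.55 [362.6 178.3] [607.6 127.4   8. ]
shim 0.97 [325.2 192.5] [503.7  77.7   0. ]
shim 0.77 [370.5 181.7] [628.3 121.    0. ]
shim 0.5 [354.  209.8] [567.9  -6.7   0. ]
short_foot 0.68 [360.6 212.7] [581.3 -24.3   3. ]
338 211 [527.8 -10.3] 339 213 [529.5 -18.8] 340 216 [530.7 -31.1] 341 216 [533.  -31.3] 342 216 [535.4 -31.5] 343 216 [537.7 -31.7] 344 216 [540.  -31.9] 345 216 [542.4 -32.1] 346 216 [544.7 -32.3] 347 214 [547.9 -24.5] 348 206 [553.9   8.7]
```

View pics/f.png

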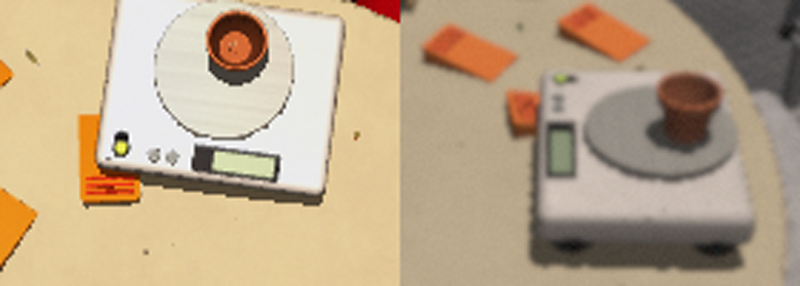

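The wedge's ridges show in front of the scale at top (279,196), it lies flat under the foot, the scale is level to about 0.17°, and the pot is upright at (301,146). The hand is clear, so I'm handing the job in.

```bash
python3 -c "
from cell import workorder
print(workorder.finish_job())"
```

```text
the job is handed in; nothing more can be done
None
```

I pushed the orange wedge under the short foot and handed the job in at about 13 s. The scale last measured level to about 0.2°, the pot was standing, and the hand was clear; no verdict came back.

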